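Open the air valve under the bench shelf

TASK

Open the blow-off air at the little wooden shelf on the bench: turn the knob with the blue lever, under the shelf's front edge, counter-clockwise (seen from above) until the lever lies under the green mark on its white dial, then let go of it. Leave the knob with the orange lever as it is set.

Things in the scene. Friction and masses are not known exactly. Their poses are not given: they have to be found in the camera images.
- air_knob (a joint): Angle of the blue-levered knob, rad, stops at 0 and 1.57. At 0 its lever points 45 degrees left of straight out of the shelf (seen from the robot); it grows counter-clockwise from above, so the post moves right; 0.785 is straight out. The green mark, a radial stripe 30x8 mm on the white dial (radius 66), is centred at 1.15. No spring; 0.1 Nm of friction holds it.
- air_post (a point): On the axis of the upright blue round finger post, diameter 14, top 148 mm above the bench, at the end of the flat lever (14 wide, top 89). The point is 18 mm below its top (130 above the bench): where to grip. Moves on a level circle of radius 92 mm about air_hub, in front of the shelf; fingertips down to 105 mm above the bench clear the dial.
- air_hub (a point): On the vertical axis of the blue-levered knob (black, diameter 46, under the board), but at the height of air_post. Its -x axis points straight out of the shelf to the robot, y along the front edge, which is 20 mm ahead of it. The wooden shelf (460 wide, 160 deep, top 120 mm above the bench) is fixed; parts up to 30 mm high lie on its back half.
- lamp_post (a point): The same point on the orange post of the second knob under the same shelf, alike in all but colour, its axis 220 mm to the left or right of the blue one's. Not to be moved. Mind the fixed furniture at the left: a power driver hangs from a balance arm over a jig about 0.41 m ahead and 0.58 m to the left of the robot; draw back from it before swinging to the front.

How it is judged:
By the outcome, as a careful person would: the job done as asked, in the order asked, and still so for the second after the job is handed in, with the robot touching nothing.
It also fails if it takes over 32 s, if anything falls off the work surface, if the arm or the gripper's body presses on something with over 40 N, if the wrist force passes 120 N, or if a joint passes its speed limit or range.

ROBOT

A 6-joint arm with a two-finger parallel gripper is mounted at the origin on a cart in front of the work surface, level with it; the furniture and walls round the work are solid. World frame = base frame: x ahead of the robot, y to its left, z up, the work surface at z = 0. Lengths are in mm, angles in rad, forces in N, time in s.
With the tool pointing down it reaches from about 350 to 875 mm from the base axis. Payload 4.2 kg.
Tool frame: the origin (TCP) lies on the centre line of the jaws, within the pads' length; the fingertips stand 11 mm ahead of it and the grasp point (between the pads) lies 8 mm behind it; z points along the fingers, y is the line along which they close (so a half turn about z gives the same grasp; the last joint's range is limited). The gripper opens to 85 mm and grips with 20 to 120 N. Pads are 22 mm wide; open, the fingers measure 114 mm over their backs; the gripper's body (76 mm by 85 mm) begins 54 mm behind the grasp point. The pads swing forward as they close: fully open they stand 13 mm farther back than shut.
Start: joints at [-0.911, 0.385, 0.008, 0, -1.194, -0.259], TCP at [243.86, -575.44, 242.312] pointing down, gripper open.
Joint ranges: [-3.14, 3.14], [-1.21, 2.06], [-1.07, 1.41], [-3.16, 2.05], [-2.99, -0.16], [-3.1, 3.1]. Speed limits (rad/s): [2.79, 2.79, 3.14, 3.14, 3.14, 3.14].

INTERFACE

Orientations are given as a unit quaternion [w, x, y, z].
In Python, from cell import read_state, optics, workorder gives the robot as it stands.
- The arm moves only by the tool move_arm, never from a script. Its argument "motion" is a list of rows, each a list of 2 entries, a list of its own where there are three numbers: the shift along the tool's x, y, z in m, then the turn about the tool's z in degrees. A call has exactly 8 rows; each row shifts and turns the commanded pose from where the row before left it, along the tool's axes as they then stand; what a row does not reach is not made up. A row lasts 1/10 s, in which the tool goes at most 50 mm and 8.59 degrees, less where a joint would pass 70% of its speed; a pose out of reach is approached as far as the arm can. A call is refused whole if a number of a shift passes 0.05 or a number of a turn 8.59, either way. A call with a gripper value outside its range is refused whole. "gripper" is the finger opening in m, from 0 to 0.0854, set as the call begins (left out, the last holds). The fingers move at their own pace and stop on an object; "grip_force" is the grip in N (left out, the last holds). Time passes only in rows, so rows that do not move let the fingers close, or fill a call up. It gives the time, the measured TCP pose, the force, the opening and the grip force at its end, in the units of the state.
- read_state(): the state, without advancing time (a new reading comes with each control period).
- optics.read_camera(name): name is "side" or "top" or "wrist"; returns the picture (420x560x3 uint8, blue, green, red); there is no depth.
- optics.camera_info(name): a dict with "mtx" (3x3 intrinsics, pixels), "k1" (the pictures are not rectified: a ray, as slopes to the right and down, at radius r is drawn at 1 + k1 r^2 times it, then the intrinsics apply), "extrinsics" (4x4, takes a point from camera to world coordinates); the wrist camera has in their place "mount" (4x4, takes a point from camera to tool coordinates, whose origin is the TCP and whose axes are the flange's). Camera axes: x right, y down, z forward; pixel columns grow to the right and rows downward; lengths in mm; the calibration is good to about 2 mm. A picture is of the moment at which its call begins: read the wrist's pose just before it. camera_info takes no time and is no camera call.
- workorder.sign_off(): hands the job in; it is judged then, once.
The state is a dict: "clock": time; "joint_positions": joint angles; "joint_velocities": joint speeds; "effort": joint torques, N m; "ee_pos": TCP position; "eef_rot": TCP orientation; "contact_force": force on the tool from outside, world axes, zero at the start; "moment": the same for the moment, N m; "gripper_width": opening from 0.0 (shut) to 1.0 (fully open); "gripper_force": force on a finger pad.
Only numpy, scipy, OpenCV 4.12 (cv2) and the standard library are available. Lean on these libraries where they do the work, as an engineer would, in place of code of your own. Each camera call takes 0.05 s, during which the arm holds its last target. There are 200 camera calls.

## Working session

There is one attempt and no reset: what is moved stays moved. The work goes in short steps, Python scripts to look and compute and a tool call to move; the robot and the scene stay as the last step left them, time stands still between calls to the robot, and variables do not carry over. Pictures are saved under pics/ and viewed, at most 10 in all, crops included, and the job is handed in when it is done.

Besides the shell and the picture viewer there is one more tool, called after ">>>" as name(argument=value, ...) on one line, values as JSON. move_arm: Moves the arm, as the interface text tells. Its arguments: {"type":"object","properties":{"motion":{"type":"array"},"gripper":{"type":"number"},"grip_force":{"type":"number"}},"required":["motion"]}

```bash
ls; mkdir -p pics
python3 - <<'E'
from cell import read_state, optics
import cv2
s=read_state(); print(s)
for n in ("top","side"):
    cv2.imwrite(f"pics/{n}0.png",optics.read_camera(n)); print(n,optics.camera_info(n))
print(optics.camera_info("wrist"))
E
```

```text
pics
{'clock': 0.0, 'joint_positions': array([-9.11428472e-01,  3.85538151e-01,  6.63269663e-03, -5.53958188e-04,
       -1.19402561e+00, -2.58619749e-01]), 'joint_velocities': array([ 0.00162562, -0.0006007 ,  0.00106795, -0.00300536,  0.0001914 ,
        0.00036596]), 'effort': array([-8.37448988e-05, -3.92289770e+01,  1.88403511e+01,  4.18616742e+00,
       -4.67674530e-03,  1.97548951e-05]), 'ee_pos': array([ 243.63405131, -574.93588562,  241.22722061]), 'eef_rot': array([-2.42097355e-04, -1.98935656e-01,  9.80011938e-01,  1.07095397e-03]), 'contact_force': array([ 0.35679107, -0.17367115,  0.68778819]), 'moment': array([-0.04429968, -0.03816751,  0.03763104]), 'gripper_force': 0.0, 'gripper_width': 0.9986550211584889}
top {'mtx': array([[400.41262564,   0.        , 274.87116166],
       [  0.        , 400.41262564, 213.58304081],
       [  0.        ,   0.        ,   1.        ]]), 'k1': -0.07421835154445303, 'extrinsics': array([[-6.31885985e-03, -9.96173416e-01,  8.71699340e-02,
         5.36814675e+02],
       [-9.99642737e-01,  4.02874044e-03, -2.64228516e-02,
         5.312
[... 577 characters left out ...]
738403e-02, -6.96045614e-01, -7.17699864e-01,
         7.42190111e+02],
       [ 0.00000000e+00,  0.00000000e+00,  0.00000000e+00,
         1.00000000e+00]])}
{'mtx': array([[365.04331471,   0.        , 282.06293407],
       [  0.        , 365.04331471, 209.37660665],
       [  0.        ,   0.        ,   1.        ]]), 'k1': -0.08195102936701083, 'mount': array([[ 1.82992981e-03, -9.64097684e-01, -2.65541534e-01,
         6.64569711e+01],
       [ 9.99996924e-01,  1.31970274e-03,  2.09986672e-03,
        -3.35357524e-01],
       [-1.67404075e-03, -2.65544560e-01,  9.64097134e-01,
        -1.31157923e+02],
       [ 0.00000000e+00,  0.00000000e+00,  0.00000000e+00,
         1.00000000e+00]])}
```

View pics/top0.png

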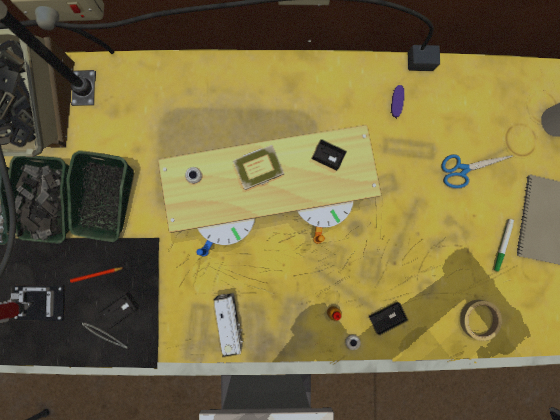

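View pics/side0.png

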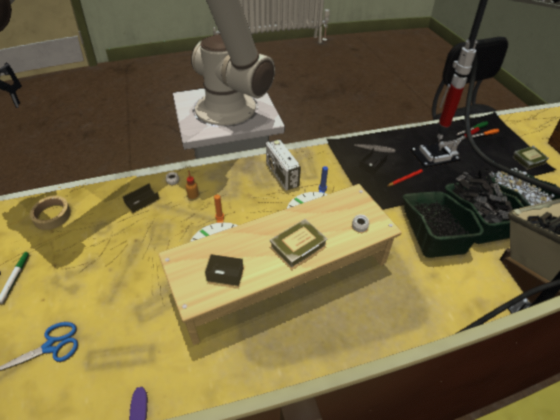

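The top view shows the blue post near (203,250), the orange near (320,238), and the shelf's front edge running from (169,231) to (381,195). In the side view the blue post is near (323,180). I'll enlarge both.

Run:
```python
import cv2,numpy as np
a=cv2.imread("pics/top0.png")[180:270,155:395]; b=cv2.imread("pics/side0.png")[150:260,190:350]
a=cv2.resize(a,None,fx=3.3333,fy=3.3333,interpolation=cv2.INTER_CUBIC)
b=cv2.resize(b,None,fx=5,fy=5,interpolation=cv2.INTER_CUBIC)
cv2.imwrite("pics/top0c.png",a);cv2.imwrite("pics/side0c.png",b); print(a.shape,b.shape)
```

```text
(300, 800, 3) (550, 800, 3)
```

View pics/top0c.png

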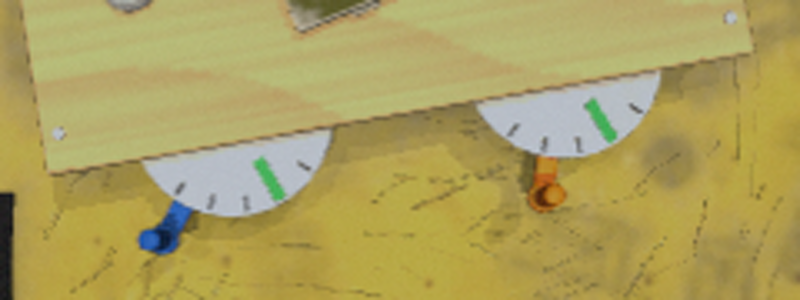

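View pics/side0c.png

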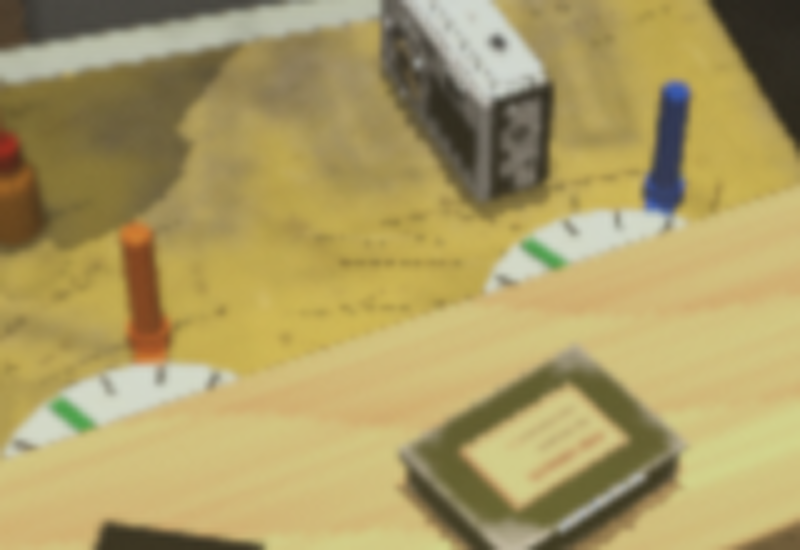

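The top crop shows the blue post's top at (200,252), the orange's at (321,239), and the front-edge corners at (170,231.9) and (380.6,195.6). In the side crop the blue top is at (325.4,168.2) and the orange at (217.2,196.4).

```bash
cat > geo.py <<'E'
import numpy as np, cv2
from cell import read_state, optics
from scipy.spatial.transform import Rotation as R
def pose(s):
    T=np.eye(4); q=s["eef_rot"]; T[:3,:3]=R.from_quat([*q[1:],q[0]]).as_matrix(); T[:3,3]=s["ee_pos"]; return T
def ray(name,px,T=None):
    c=optics.camera_info(name); E=c["extrinsics"] if name!="wrist" else T@c["mount"]
    n=cv2.undistortPoints(np.array([[px]],float),c["mtx"],np.array([c["k1"],0,0,0]))[0,0]
    return E[:3,3],E[:3,:3]@[n[0],n[1],1]
def at(name,px,z,T=None):
    o,d=ray(name,px,T); return o+d*(z-o[2])/d[2]
def proj(name,p,T=None):
    c=optics.camera_info(name); E=c["extrinsics"] if name!="wrist" else T@c["mount"]
    q=np.linalg.inv(E)@[*p,1]; 
    return cv2.projectPoints(q[:3].reshape(1,1,3),np.zeros(3),np.zeros(3),c["mtx"],np.array([c["k1"],0,0,0]))[0][0,0]
E
python3 - <<'E'
from geo import *
np.set_printoptions(precision=1,suppress=True)
for n,b,o in (("top",(200,252),(320.9,238.8)),("side",(325.4,168.2),(217.2,196.4))):
    print(n,at(n,b,148),at(n,o,148))
L=at("top",(170,231.9),120);Rr=at("top",(380.6,195.6),120)
u=(L-Rr)[:2]; w=np.linalg.norm(u); u/=w; out=np.array([-u[1],u[0]]); out*=-np.sign(out[0])
print(L,Rr,w,u,out,np.degrees(np.arctan2(out[1],out[0])))
for p in (at("top",(200,252),148),at("side",(325.4,168.2),148),at("top",(320.9,238.8),148)):
    h=(p-L)[:2]@out; d=h+20; t=(p-L)[:2]@u; lat=np.sqrt(max(92**2-d**2,0)); print("out of edge",h,"along",t,"lat",lat,"ang",.785-np.arctan2(lat,d))
    hub=L[:2]+u*(t-lat)-20*out; print("hub",hub, L[:2]+u*(t+lat)-20*out)
# dial green mark outer/inner ends, top crop, dial height?
for z in (60,75,80):
    print(z,at("top",(155+261/3.333,180+160/3.333),z),at("top",(155+277/3.333,180+198/3.333),z))
E
```

```text
top [530.7 131.  148. ] [ 556.1 -114.8  148. ]
side [534.8 135.4 148. ] [ 559.1 -112.3  148. ]
[572.9 199.  120. ] [ 648.5 -249.4  120. ] 454.8144971336827 [-0.2  1. ] [-1.  -0.2] -170.42373739038982
out of edge 52.85581155929875 along -60.06858771105998 lat 56.17856105344769 ang 0.12813586407734956
hub [611.9  87.7] [593.2 198.5]
out of edge 48.089546670423374 along -56.37637211420899 lat 61.869327087145834 ang 0.04742832221797777
hub [612.2  85.8] [591.7 207.8]
out of edge 68.71939112843023 along -306.67293324734726 lat 24.348914509698687 ang 0.5171464744232146
hub [ 647.6 -124. ] [639.5 -76. ]
60 [583.6  70.5  60. ] [557.9  59.7  60. ]
75 [582.9  69.3  75. ] [557.6  58.7  75. ]
80 [582.6  68.9  80. ] [557.4  58.3  80. ]
```

>>> move_arm(motion=[[[0,0,0],7.65],[[0,0,0],7.65],[[0,0,0],7.64],[[-0.008,0.02,0],0],[[-0.016,0.039,0],0],[[-0.016,0.039,0],0],[[-0.016,0.039,0],0],[[-0.016,0.039,0],0]], gripper=0.085, grip_force=25)

```text
clock: 0.9
ee_pos: [315.9, -397.8, 241.9]
eef_rot: [-0.0, 0.0, 1.0, 0.0]
contact_force: [1.0, 0.2, 0.5]
gripper_width: 0.994
gripper_force: 0.0
```

>>> move_arm(motion=[[[-0.016,0.039,0],0],[[-0.016,0.039,0],0],[[-0.016,0.039,0],0],[[-0.016,0.039,0],0],[[-0.016,0.039,0],0],[[-0.016,0.039,0],0],[[-0.016,0.039,0],0],[[-0.016,0.039,0],0]])

```text
clock: 1.7
ee_pos: [443.7, -85.6, 242.2]
eef_rot: [-0.0, -0.0, 1.0, 0.0]
contact_force: [0.7, -0.2, 0.6]
gripper_width: 0.996
gripper_force: 0.0
```

>>> move_arm(motion=[[[-0.016,0.039,0],0],[[-0.016,0.039,0],0],[[-0.016,0.039,0],0],[[-0.016,0.039,0],0],[[-0.016,0.039,0],0],[[-0.008,0.025,0],0],[[0,0,0],0],[[0,0,0],0]])

```text
clock: 2.5
ee_pos: [531.1, 132.9, 241.5]
eef_rot: [-0.001, -0.001, 1.0, -0.0]
contact_force: [-0.3, -0.3, 1.0]
gripper_width: 0.994
gripper_force: 0.0
```

Run:
```python
from geo import *
s=read_state();T=pose(s);np.save("T1.npy",T);np.set_printoptions(precision=3,suppress=True);print(s["clock"],T)
im=optics.read_camera("wrist");cv2.imwrite("pics/w1raw.png",im);cv2.imwrite("pics/w1.png",cv2.resize(im,(800,600),interpolation=cv2.INTER_CUBIC))
print(proj("wrist",(532,133,148),T)*800/560)
```

```text
2.5 [[ -1.     -0.001  -0.002 531.12 ]
 [ -0.001   1.     -0.001 132.89 ]
 [  0.002  -0.001  -1.    241.537]
 [  0.      0.      0.      1.   ]]
[402.359 311.318]
```

View pics/w1.png

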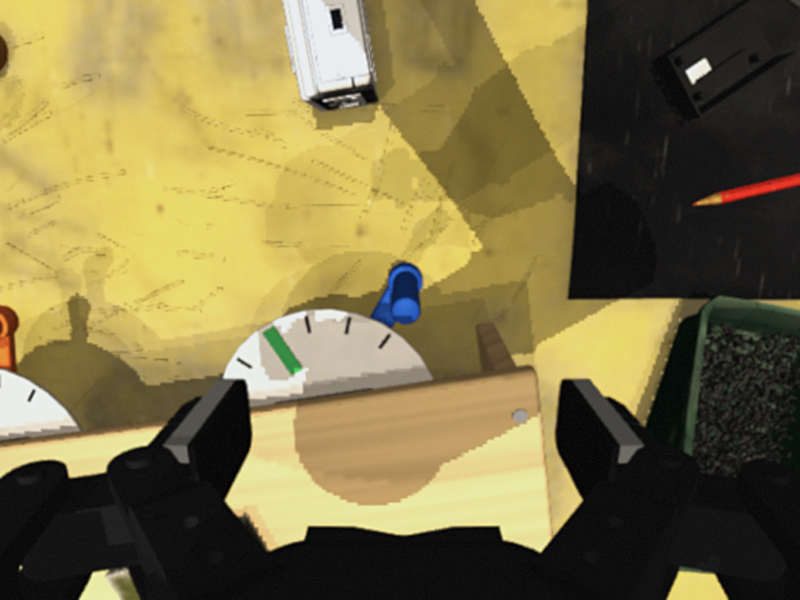

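The wrist view shows the post top at (405,309), close to the predicted (402,311). The green mark runs from (270,331) to (297,371), and the dial rim is clear, so I'll refine the hub from it.

Run:
```python
from geo import *
from scipy.optimize import least_squares
T=np.load("T1.npy");np.set_printoptions(precision=1,suppress=True);k=.7
P=at("wrist",(405*k,309*k),148,T); print("post",P)
e1=at("wrist",(255*k,409*k),120,T);e2=at("wrist",(533*k,369*k),120,T);ea=np.degrees(np.arctan2(*(e2-e1)[[1,0]]))
im=cv2.imread("pics/w1raw.png");h=cv2.cvtColor(im,cv2.COLOR_BGR2HSV);g=cv2.inRange(h,(45,120,40),(80,255,255));g[:,:140]=0;g[:,250:]=0;g[270:]=0
pts=cv2.findNonZero(g)[:,0].astype(float);c=pts.mean(0);print("edge dir",ea,"green px",c,len(pts))
rim=[(234,362),(262,330),(318,310),(375,322),(415,352),(431,378)]
for z in (60,70,80):
    q=np.array([at("wrist",(a*k,b*k),z,T)[:2] for a,b in rim])
    r=least_squares(lambda v:np.hypot(*(q-v).T)-66,(612,87)); H=r.x
    r2=least_squares(lambda v:np.hypot(*(q-v[:2]).T)-v[2],(612,87,66)).x
    G=at("wrist",c,z,T)[:2]; a=np.degrees(np.arctan2(*(G-H)[::-1]))%360
    pa=np.degrees(np.arctan2(*(P[:2]-H)[::-1]))%360
    n=np.array([-np.sin(np.radians(ea)),np.cos(np.radians(ea))])
    print(z,H,r.cost,"free",r2,"green ang",a,"post ang",pa,"rad",np.hypot(*(P[:2]-H)),"edge dist",n@(e1[:2]-H),"goal-by-mark",H+92*np.array([np.cos(np.radians(a)),np.sin(np.radians(a))]))
```

```text
post [530.9 134.2 148. ]
edge dir 99.12319791196148 green px [197.5 245. ] 277
60 [622.3  85.7] 8.786660991866377 free [629.1  85.1  71.2] green ang 218.26577473766366 post ang 152.07105119360278 rad 103.4255845389086 edge dist 31.45131553709532 goal-by-mark [550.1  28.8]
70 [620.  87.] 2.7607358805261484 free [623.8  86.6  69. ] green ang 216.02302581871092 post ang 152.07759845175272 rad 100.8139377304605 edge dist 29.373933833086753 goal-by-mark [545.6  32.9]
80 [617.7  88.2] 0.3375006749241086 free [618.6  88.1  66.7] green ang 213.8336087338817 post ang 152.08669115521482 rad 98.19728840877498 edge dist 27.29482610691377 goal-by-mark [541.3  37. ]
```

Run:
```python
from geo import *
from scipy.optimize import least_squares
T=np.load("T1.npy");np.set_printoptions(precision=1,suppress=True);k=.7
P=at("wrist",(405*k,309*k),148,T);e1=at("wrist",(255*k,409*k),120,T);n=np.array([-.9874,-.1586])
rim=[(234,362),(262,330),(318,310),(375,322),(415,352),(431,378)]
for z in (85,90,95,100):
    q=np.array([at("wrist",(a*k,b*k),z,T)[:2] for a,b in rim])
    r=least_squares(lambda v:np.hypot(*(q-v).T)-66,(612,87)); H=r.x
    r2=least_squares(lambda v:np.hypot(*(q-v[:2]).T)-v[2],(612,87,66)).x
    G=at("wrist",(197.5,245),z,T)[:2]; a=np.degrees(np.arctan2(*(G-H)[::-1]))%360
    Gt=at("top",(155+269/3.333,180+179/3.333),z)[:2]
    pa=np.degrees(np.arctan2(*(P[:2]-H)[::-1]))%360
    print(z,H,r.cost,"free",r2,"green",G,Gt,a,"post",pa,np.hypot(*(P[:2]-H)),"edge",n@(e1[:2]-H),"goal",H+92*np.array([np.cos(np.radians(a)),np.sin(np.radians(a))]))
```

```text
85 [616.5  88.8] 0.25490856072733775 free [615.9  88.9  65.6] green [574.9  62.1] [569.8  63.3] 212.71376998687234 post 152.09152768065186 96.8845003077301 edge 26.254350086533854 goal [539.1  39.1]
90 [615.4  89.5] 0.8121252381023024 free [613.3  89.7  64.4] green [573.   63.3] [569.6  62.9] 211.6611732714679 post 152.0961823856741 95.56741091425226 edge 25.207557530407538 goal [537.1  41.2]
95 [614.2  90.1] 1.9284602811262073 free [610.7  90.4  63.3] green [571.   64.5] [569.4  62.6] 210.6264946745627 post 152.1003635415894 94.24507310198875 edge 24.155976050735134 goal [535.   43.2]
100 [613.   90.7] 3.5266917865062464 free [608.1  91.2  62.1] green [569.1  65.8] [569.3  62.2] 209.6104266850038 post 152.10377294714394 92.91658531166 edge 23.098613803606497 goal [533.   45.3]
```

>>> move_arm(motion=[[[0,0.001,0.02],0],[[0,0,0.025],0],[[0,0,0.025],0],[[0,0,0.025],0],[[0,0,0.015],0],[[0,0,0.01],0],[[0,0,0],0],[[0,0,0],0]])

```text
clock: 3.35
ee_pos: [532.0, 133.3, 123.1]
eef_rot: [0.001, 0.0, 1.0, 0.0]
contact_force: [0.5, 0.3, 0.4]
gripper_width: 0.993
gripper_force: 0.0
```

>>> move_arm(motion=[[[0,0,0],0],[[0,0,0],0],[[0,0,0],0],[[0,0,0],0],[[0,0,0],0],[[0,0,0],0],[[0,0,0],0],[[0,0,0],0]], gripper=0.0, grip_force=25)

```text
clock: 4.15
ee_pos: [531.6, 133.8, 122.5]
eef_rot: [0.0, -0.0, 1.0, 0.0]
contact_force: [-1.1, 0.2, 2.1]
gripper_width: 0.154
gripper_force: 24.6
```

Run:
```python
from geo import *
s=read_state();np.set_printoptions(precision=3,suppress=True)
T=pose(s);print({k:s[k] for k in("clock","ee_pos","contact_force","gripper_width","gripper_force")})
cv2.imwrite("pics/w2.png",optics.read_camera("wrist"))
```

```text
{'clock': 4.15, 'ee_pos': array([531.589, 133.793, 122.525]), 'contact_force': array([-1.144,  0.156,  2.081]), 'gripper_width': 0.15414393411910868, 'gripper_force': 24.570904076099396}
```

View pics/w2.png

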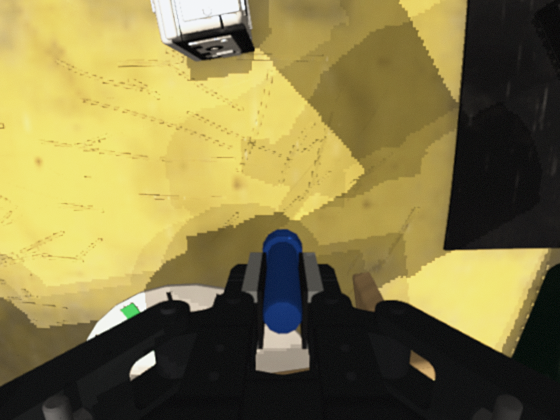

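The grip is good: the blue post at (284,285) sits centred between the pads, with an opening of about 13 mm. Next I'll follow the arc.

>>> move_arm(motion=[[[0.005,-0.0107,0],0],[[0.0037,-0.0113,0],0],[[0.0022,-0.0117,0],0],[[0.0006,-0.0119,0],0],[[-0.0009,-0.0118,0],0],[[-0.0024,-0.0118,0],0],[[-0.004,-0.0112,0],0],[[-0.003,-0.006,0],0]], grip_force=20)

```text
clock: 5.0
ee_pos: [530.3, 46.6, 122.2]
eef_rot: [-0.0, -0.0, 1.0, 0.0]
contact_force: [-1.8, 2.8, 2.5]
gripper_width: 0.159
gripper_force: 24.8
```

>>> move_arm(motion=[[[-0.0023,-0.0046,0],0],[[0,0,0],0],[[0,0,0],0],[[0,0,0],0],[[0,0,0],0],[[0,0,0],0],[[0,0,0],0],[[0,0,0],0]])

```text
clock: 5.8
ee_pos: [532.7, 42.7, 122.2]
eef_rot: [0.0, -0.0, 1.0, -0.0]
contact_force: [0.4, -2.1, 0.2]
gripper_width: 0.155
gripper_force: 24.6
```

Run:
```python
from geo import *
s=read_state();np.set_printoptions(precision=3,suppress=True)
print({k:s[k] for k in("clock","ee_pos","contact_force","gripper_width","gripper_force")})
a=optics.read_camera("side");cv2.imwrite("pics/s3raw.png",a);cv2.imwrite("pics/s3.png",cv2.resize(a[130:250,190:350],(800,600),interpolation=cv2.INTER_CUBIC))
```

```text
{'clock': 5.8, 'ee_pos': array([532.721,  42.687, 122.243]), 'contact_force': array([ 0.391, -2.066,  0.233]), 'gripper_width': 0.15488971928994902, 'gripper_force': 24.62607443332672}
```

View pics/s3.png

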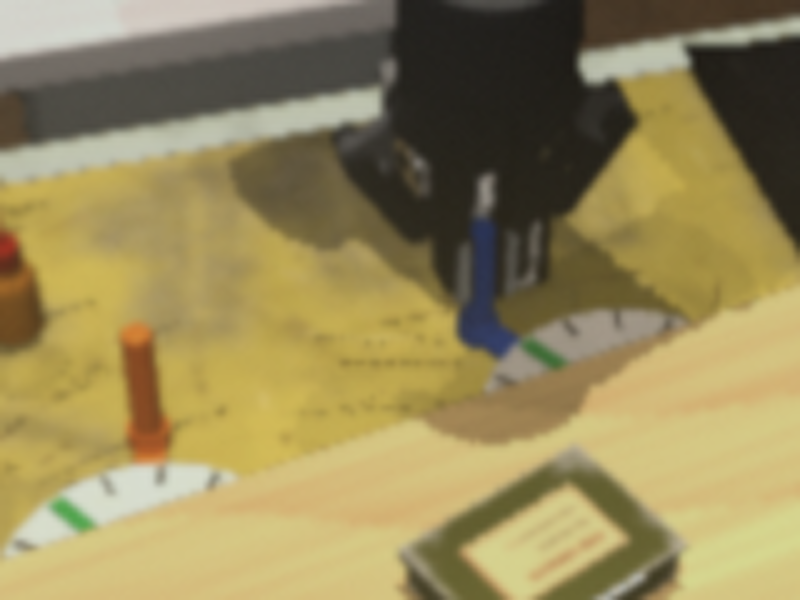

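The lever (from (483,333) to (508,347)) lines up with the green mark (from (525,342) to (562,366)), allowing for the dial sitting above it. I'll let go, rise and check from above.

>>> move_arm(motion=[[[0,0,0],0],[[0,0,0],0],[[0,0,0],0],[[0,0,0],0],[[0,0,0],0],[[0,0,-0.005],0],[[0,0,-0.015],0],[[0,0,-0.02],0]], gripper=0.05)

```text
clock: 6.65
ee_pos: [532.1, 42.5, 162.2]
eef_rot: [-0.001, -0.0, 1.0, -0.0]
contact_force: [0.8, 0.1, 0.8]
gripper_width: 0.586
gripper_force: 0.0
```

>>> move_arm(motion=[[[0.005,0,-0.03],0],[[0.01,0,-0.03],0],[[0.01,0,-0.03],0],[[0.005,0,-0.02],0],[[0,0,0],0],[[0,0,0],0],[[0,0,0],0],[[0,0,0],0]])

```text
clock: 7.45
ee_pos: [502.3, 42.5, 271.0]
eef_rot: [-0.001, -0.0, 1.0, -0.0]
contact_force: [0.2, 0.8, -0.5]
gripper_width: 0.582
gripper_force: 0.0
```

Run:
```python
from geo import *
s=read_state();T=pose(s);np.save("T4.npy",T);print(s["clock"],s["ee_pos"],s["contact_force"])
im=optics.read_camera("wrist");cv2.imwrite("pics/w4raw.png",im)
cv2.imwrite("pics/w4.png",cv2.resize(im[140:320,160:400],(800,600),interpolation=cv2.INTER_CUBIC))
```

```text
7.45 [502.32659589  42.50579578 270.95927414] [ 0.23076719  0.76678265 -0.52745176]
```

View pics/w4.png

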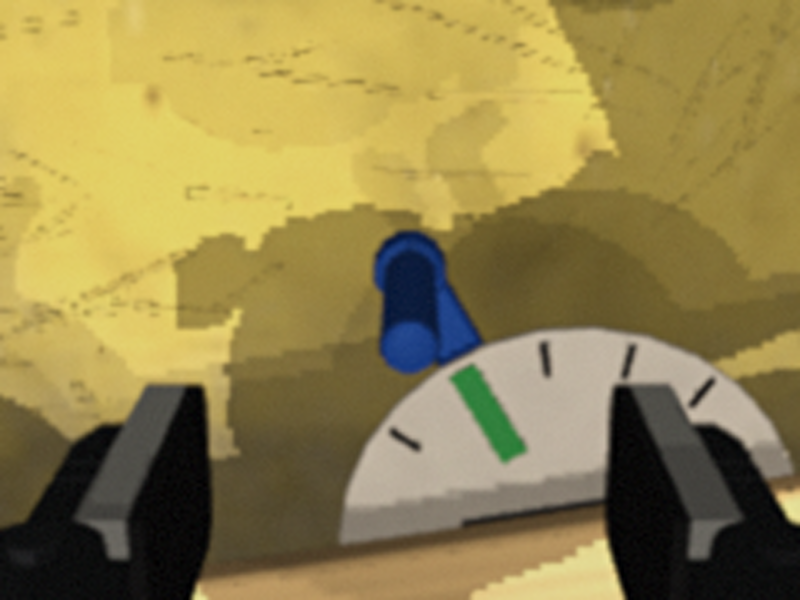

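The post top is at (410,348), its collar at (410,267), the lever's right edge runs from (445,283) to (483,345), and the mark from (464,370) to (513,457). I'll compare the angles in the world frame.

Run:
```python
from geo import *
from scipy.optimize import least_squares
T=np.load("T4.npy");np.set_printoptions(precision=1,suppress=True)
W=lambda p,z:at("wrist",(160+p[0]*.3,140+p[1]*.3),z,T)[:2]
ang=lambda v:np.degrees(np.arctan2(v[1],v[0]))%360
P=W((410,348),148);C=W((410,267),89);print("post",P,"collar",C,"lever edge ang",ang(W((445,283),89)-W((483,345),89)))
print("edge line",ang(W((345,545),120)-W((200,578),120)))
rim=[(346,510),(375,430),(420,385),(500,342),(580,329),(660,342),(720,372),(790,460)]
for z in (85,90,95,100):
    q=np.array([W(p,z) for p in rim]); r=least_squares(lambda v:np.hypot(*(q-v).T)-66,(612,87));H=r.x
    a,b=W((464,370),z),W((513,457),z);m=(a+b)/2
    print(z,H,r.cost,"free",least_squares(lambda v:np.hypot(*(q-v[:2]).T)-v[2],(612,87,66)).x,"mark dir",ang(a-b),len_:=np.hypot(*(a-b)),"mark from hub",ang(m-H),"post from hub",ang(P-H),np.hypot(*(P-H)), "collar",ang(C-H),np.hypot(*(C-H)))
```

```text
post [532.4  43.6] collar [531.4  43.8] lever edge ang 210.77884544761747
edge line 104.71860941386835
85 [616.1  91.2] 1.782801405432721 free [618.   91.4  67.6] mark dir 208.4156060292708 30.296320481524024 mark from hub 211.92119752244233 post from hub 209.58381794915343 96.25593544168743 collar 209.22319835971433 96.96736098035963
90 [614.5  90.6] 0.6378012116101267 free [615.1  90.7  66.5] mark dir 208.41560602927086 29.818901531378426 mark from hub 211.30568605299388 post from hub 209.747249705911 94.61852610461278 collar 209.37921450037985 95.3282538893308
95 [612.9  90. ] 0.6521653507224737 free [612.3  89.9  65.4] mark dir 208.4156060292709 29.341482581232814 mark from hub 210.6986441975797 post from hub 209.914929425803 92.98339633241457 collar 209.53919910274732 93.69137696988307
100 [611.4  89.4] 1.7173972100114834 free [609.4  89.1  64.4] mark dir 208.4156060292708 28.86406363108731 mark from hub 210.10036572936355 post from hub 210.08725514377062 91.34986024033452 collar 209.7035301877436 92.05603975691687
```

The lever is within about 1° of the mark, the gripper is clear of everything, and the orange post hasn't moved. I'm handing it in.

```bash
python3 -c "
from cell import workorder; print(workorder.sign_off())"
```

```text
the job is handed in; nothing more can be done
None
```

I turned the blue lever to within about 1° of the green mark's centre by the wrist camera, let go of it with the gripper drawn clear, left the orange knob untouched, and handed the job in after about 7.5 s; the sign-off gave no verdict.

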